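Tip a boxed fitting over into the scanning bay

TASK

Slide the tall carton, still standing, until it stands across the front tape of the scanning bay, then tip it over towards the scanner with a push near its top so that it falls flat with its barcode label facing up, wholly inside the tape. It must land there in that one fall, not be slid into place afterwards. Push gently with the fingers, without gripping or lifting it, and leave everything else on the counter alone.

Things in the scene. Friction and masses are not known exactly. Their poses are not given: they have to be found in the camera images.
- tall_carton: tall kraft cardboard carton, the tallest on the counter, standing on end: 60 mm thick (its x), 100 wide (y), 170 tall (z), 0.28 to 0.56 kg, stiff. Origin: centre of the end it stands on. White barcode label on its -x broad face, which starts facing away from the bay; +x is within 0.25 rad of the bay's +x. Pushed below 35 mm it slides, above 120 mm it tips over its far foot edge (balance at 0.34 rad).
- bay: scanning bay: rectangle of 24 mm tape flush on the counter, clear inside 210 mm (its x) by 150 mm (its y). Origin: its centre on the counter; +x is the way the carton has to fall; the carton starts 180 to 250 mm off on the -x side, within 15 mm of the centre line. A fixed barcode scanner stands at x = +215 mm (foot 110 mm across, 215 mm high, head reaching back to x = +145 mm).
- label_foot_left (a point): corner of the tall carton's label face: foot end, its +y side (carton frame -30, +50, 0 mm)
- label_foot_right (a point): corner of the label face: foot end, -y side (-30, -50, 0 mm)
- label_top_left (a point): corner of the label face: top end, +y side (-30, +50, 170 mm)
- label_top_right (a point): corner of the label face: top end, -y side (-30, -50, 170 mm)
- short_carton: bystander: a shorter kraft carton standing beside the bay or the lane to it, 60 x 75 mm, 100 mm tall; origin at the centre of its underside
- flat_carton: bystander: a low flat kraft carton 90 x 120 mm, 45 mm high, beside the bay; origin at the centre of its underside
- elbow: bystander: a steel 90 degree elbow fitting with a blue cap, about 85 x 85 mm, 34 mm high, lying beside the bay or the lane; origin under its middle
- tee: bystander: a steel tee fitting with a blue cap, about 90 x 75 mm, 34 mm high, lying beside the bay; origin under its middle
- adaptor: bystander: a straight steel hexagon adaptor standing on end, 44 mm across, 60 mm high, beside the bay or the lane; origin at the centre of its underside
- tape_gun: bystander: a hand tape gun lying on its side, about 180 x 190 mm, 50 mm high, on the robot's right; origin under the middle of the tape roll
- marker: bystander: a marker pen 130 mm long, 20 mm high, on the robot's left; origin under its middle
Mind the look-alikes: they are no part of the job. What is shaped like the tall_carton but orange or purple is not meant.

How it is judged (in metres and radians):
On the way:
1. the tall carton, still standing upright, has been slid to the bay (its foot's centre within 40 mm of the front tape's inner edge or past it, and within 30 mm of the bay's centre line) (angle between tall_carton's own z axis and vertical below 0.1 rad and x of tall_carton in the frame of bay above -0.145 m and y of tall_carton in the frame of bay between -0.03 and 0.03 m and height (world z) of tall_carton below 0.01 m), for 0.1 s.
At the end, for the whole second after the job is handed in: The tall carton lies flat on the counter, label face up (within 0.1 rad), at rest, its four corners inside the inner edges of the tape (3 mm allowed), and no other thing has moved more than 20 mm (angle between tall_carton's own x axis and vertical above 3.04 rad and height (world z) of tall_carton below 0.04 m and linear speed of tall_carton below 0.02 m/s and x of label_foot_left in the frame of bay between -0.108 and 0.108 m and y of label_foot_left in the frame of bay between -0.078 and 0.078 m and x of label_foot_right in the frame of bay between -0.108 and 0.108 m and y of label_foot_right in the frame of bay between -0.078 and 0.078 m and x of label_top_left in the frame of bay between -0.108 and 0.108 m and y of label_top_left in the frame of bay between -0.078 and 0.078 m and x of label_top_right in the frame of bay between -0.108 and 0.108 m and y of label_top_right in the frame of bay between -0.078 and 0.078 m and distance of each of short_carton, flat_carton, elbow, tee, adaptor, tape_gun, marker from where it was at the start of the episode below 0.02 m); the robot touches nothing.
It fails at once if the carton comes to rest lying down with a corner outside the tape (more than 3 mm over its inner edge) (angle between tall_carton's own z axis and vertical above 1.4 rad and linear speed of tall_carton below 0.01 m/s and angular speed of tall_carton below 0.05 rad/s and not (x of label_foot_left in the frame of bay between -0.108 and 0.108 m and y of label_foot_left in the frame of bay between -0.078 and 0.078 m and x of label_foot_right in the frame of bay between -0.108 and 0.108 m and y of label_foot_right in the frame of bay between -0.078 and 0.078 m and x of label_top_left in the frame of bay between -0.108 and 0.108 m and y of label_top_left in the frame of bay between -0.078 and 0.078 m and x of label_top_right in the frame of bay between -0.108 and 0.108 m and y of label_top_right in the frame of bay between -0.078 and 0.078 m)).
It fails at once if the carton is lifted off the counter, or gripped or shoved hard (more than 25 N from the fingers) ((angle between tall_carton's own z axis and vertical below 0.3 rad and height (world z) of tall_carton above 0.025 m) or height (world z) of tall_carton above 0.07 m or contact force between the fingers and tall_carton above 25 N).
It fails at once if the carton is tipped by fingers that are low down on it (grasp point under 90 mm) instead of by a push near its top (angle between tall_carton's own z axis and vertical between 0.2 and 0.7 rad and contact force between the fingers and tall_carton above 0.3 N and height (world z) of the grasp point below 0.09 m).
It fails at once if another thing on the counter is moved more than 20 mm (distance of any of short_carton, flat_carton, elbow, tee, adaptor, tape_gun, marker from where it was at the start of the episode above 0.02 m).
It fails at once if the robot pushes against the scanner (more than 3 N) (contact force between any of the fingers, the arm and bay above 3 N).
It also fails if it takes over 42 s, if anything falls off the work surface, if the arm or the gripper's body presses on something with over 40 N, if the wrist force passes 120 N, or if a joint passes its speed limit or range.

ROBOT

A 6-joint arm with a two-finger parallel gripper is mounted at the origin on the work surface. World frame = base frame: x ahead of the robot, y to its left, z up, the work surface at z = 0. Lengths are in mm, angles in degrees, forces in N, time in s.
With the tool pointing down it reaches from about 325 to 900 mm from the base axis. Payload 6.1 kg.
Tool frame: the origin (TCP) lies on the mounting face of the last link; the fingertips stand 173 mm ahead of it and the grasp point (between the pads) lies 155 mm ahead of it; z points along the fingers, y is the line along which they close (so a half turn about z gives the same grasp; the last joint's range is limited). The gripper opens to 85 mm and grips with 20 to 120 N. Pads are 22 mm wide; open, the fingers measure 114 mm over their backs; the gripper's body (76 mm by 85 mm) begins 54 mm behind the grasp point. The pads swing forward as they close: fully open they stand 13 mm farther back than shut.
Start: joints at [-74.032, 12.628, 87.462, -0, 79.91, -7.225], TCP at [246.14, -574.485, 404.7] pointing down, gripper open.
Joint ranges: [-170.65, 170.65], [-52.31, 119.04], [5.05, 147.46], [-71.25, 251.25], [11.57, 151.72], [-153.62, 153.62]. Speed limits (degrees/s): [147.25, 147.25, 172.46, 180, 180, 180].

INTERFACE

Orientations are given as [roll, pitch, yaw] about the fixed x, y, z axes, in that order (R = Rz(yaw) Ry(pitch) Rx(roll)).
In Python, from rig import ctrl gives the robot as it stands.
- The arm moves only by the tool jog_arm, never from a script. Its argument "deltas" is a list of rows, each a list of 6 numbers: the shift along the world's x, y, z in m, then the turn, a rotation vector about the world's x, y, z in degrees. In form: [[dx, dy, dz, ax, ay, az], ...]. A call has 1 to 12 rows; each row is the pose to reach, as a shift and turn from the pose commanded when the call began; what a row does not reach only later rows make up. A row lasts 1/12 s, in which the tool goes at most 41.7 mm and 7.16 degrees, less where a joint would pass 70% of its speed; a pose out of reach is approached as far as the arm can. A call with a gripper value outside its range is refused whole. "claw" is the opening, from 0 (shut) to 1 (fully open), set as the call begins (left out, the last holds). The fingers move at their own pace and stop on an object; "grip_force" is the grip in N (left out, the last holds). Time passes only in rows, so rows that repeat a pose let the fingers close. It gives the time, the measured TCP pose, the force, the opening and the grip force at its end, in the units of the state.
- ctrl.observe(): the state, without advancing time (a new reading comes with each control period).
- ctrl.get_image(name): name is "scene" or "side" or "wrist"; returns a dict with "frame" (420x560x3 uint8, red, green, blue), "K" (3x3 intrinsics, pixels), "dist_coeffs" ([k1, k2, p1, p2, k3] as OpenCV has them; the pictures are not rectified), "rvec" (rotation vector, rad) and "tvec" (3), from world to camera coordinates, as OpenCV has them; the wrist camera has in their place "hand_eye" (4x4, takes a point from camera to tool coordinates, whose origin is the TCP and whose axes are the flange's). Camera axes: x right, y down, z forward; pixel columns grow to the right and rows downward; lengths in mm; the calibration is good to about 2 mm. A picture is of the moment at which its call begins: read the wrist's pose just before it. There is no depth.
- ctrl.sign_off(): hands the job in; it is judged then, once.
Trained networks look in a picture, given as the dict that the camera call returned (one of the last four; its "shot" number tells which), for a name from the list of things; names that differ only in an ending like _2 or _b are one class to them, and where a whole thing is asked for, a point or a joint stands for the part that bears it (a point fixed in the world has none). Each returns a list of dicts, best first, with "p" (0 to 1); they miss things now and then, are a little off and sometimes report something else, mostly with a low value. They report only what shows in the picture. A call takes as long as a camera call. They do not tell look-alikes from the thing itself.
- ctrl.search_frame(label, picture): "at" ([column, row] in pixels, amid what is visible of it).
The state is a dict: "time": time; "qpos": joint angles; "qd": joint speeds; "tau": joint torques, N m; "tool_pos": TCP position; "orientation": TCP orientation; "force": force on the tool from outside, world axes, zero at the start; "torque": the same for the moment, N m; "grip_width": finger opening in mm; "grasp_force": force on a finger pad.
Only numpy, scipy, OpenCV 4.12 (cv2) and the standard library are available. Lean on these libraries where they do the work, as an engineer would, in place of code of your own. Each camera call takes 0.05 s, during which the arm holds its last target. There are 200 camera calls.

## Working session

There is one attempt and no reset: what is moved stays moved. The work goes in short steps, Python scripts to look and compute and a tool call to move; the robot and the scene stay as the last step left them, time stands still between calls to the robot, and variables do not carry over. Pictures are saved under pics/ and viewed, at most 10 in all, crops included, and the job is handed in when it is done.

Besides the shell and the picture viewer there is one more tool, called after ">>>" as name([rows], argument=value, ...), one row to a line, values as JSON. jog_arm: Moves the arm, as the interface text tells. Its arguments: {"type":"object","properties":{"deltas":{"type":"array"},"claw":{"type":"number"},"grip_force":{"type":"number"}},"required":["deltas"]}

```bash
mkdir -p pics
cat > h.py <<'E'
import numpy as np, cv2
from rig import ctrl
def ray(im,px):
    K=np.array(im['K'],float);d=np.array(im['dist_coeffs'],float)
    u=cv2.undistortPoints(np.array([[px]],float),K,d)[0,0]
    R=cv2.Rodrigues(np.array(im['rvec'],float))[0];t=np.array(im['tvec'],float).ravel()
    return -R.T@t, R.T@np.array([u[0],u[1],1])
def onz(im,px,z=0):
    c,d=ray(im,px);return c+d*(z-c[2])/d[2]
def proj(im,P):
    return cv2.projectPoints(np.array(P,float).reshape(-1,3),np.array(im['rvec'],float),np.array(im['tvec'],float),np.array(im['K'],float),np.array(im['dist_coeffs'],float))[0].reshape(-1,2)
def save(n,f): cv2.imwrite(f'pics/{n}.png',f[:,:,::-1])
E
python3 - <<'E'
from h import *
import pickle
for n in('scene','side'):
    im=ctrl.get_image(n);save(n,im['frame']);pickle.dump(im,open(n+'.pkl','wb'))
    for l in('tall_carton','bay','label_foot_left','label_foot_right','label_top_left','label_top_right','short_carton','flat_carton','elbow','tee','adaptor','tape_gun','marker'):
        for r in ctrl.search_frame(l,im)[:2]: print(n,l,np.round(r['at']),round(r['p'],2),onz(im,r['at'])[:2].round())
print(ctrl.observe()['time'])
E
```

```text
scene tall_carton [218. 330.] 0.91 [ 630. -335.]
scene tall_carton [199. 270.] 0.89 [ 427. -231.]
scene bay [302. 241.] 0.75 [581.  80.]
scene label_foot_left [198. 268.] 0.9 [ 420. -227.]
scene label_foot_left [118. 232.] 0.8 [  86. -302.]
scene label_foot_right [214. 329.] 0.92 [ 621. -340.]
scene label_foot_right [164. 241.] 0.9 [ 238. -223.]
scene label_top_left [212. 332.] 0.94 [ 622. -348.]
scene label_top_left [162. 243.] 0.88 [ 243. -233.]
scene label_top_right [199. 266.] 0.97 [ 413. -221.]
scene label_top_right [214. 330.] 0.94 [ 621. -342.]
scene short_carton [221. 227.] 0.81 [327. -51.]
scene flat_carton [328. 273.] 0.71 [730.  24.]
scene elbow [289. 300.] 0.93 [ 707. -136.]
scene tee [260. 218.] 0.61 [396.  73.]
scene adaptor [247. 314.] 0.57 [ 651. -248.]
scene tape_gun [103. 343.] 0.74 [ 438. -554.]
scene tape_gun [260. 219.] 0.68 [399.  70.]
scene marker [246. 316.] 0.68 [ 654. -253.]
scene marker [330. 273.] 0.59 [735.  29.]
side tall_carton [360. 153.] 0.95 [ 188. -451.]
side tall_carton [321. 162.] 0.94 [ 363. -377.]
side bay [262. 235.] 0.57 [581.  38.]
side bay [288. 161.] 0.43 [ 511. -375.]
side label_foot_left [365. 154.] 0.88 [ 165. -445.]
side label_foot_left [286. 161.] 0.78 [ 516. -380.]
side label_foot_right [363. 154.] 0.95 [ 174. -444.]
side label_foot_right [248. 144.] 0.72 [ 701. -486.]
side label_top_left [250. 144.] 0.82 [ 694. -485.]
side label_top_left [360. 156.] 0.78 [ 186. -433.]
side label_top_right [250. 145.] 0.93 [ 691. -479.]
side label_top_right [289. 165.] 0.83 [ 504. -350.]
side short_carton [315. 207.] 0.8 [ 386. -114.]
side flat_carton [220. 220.] 0.57 [750. -25.]
side elbow [235. 197.] 0.76 [ 712. -149.]
side tee [308. 240.] 0.7 [406.  50.]
side adaptor [247. 173.] 0.59 [ 682. -290.]
side tape_gun [299. 134.] 0.94 [ 468. -576.]
1.4
```

View pics/scene.png

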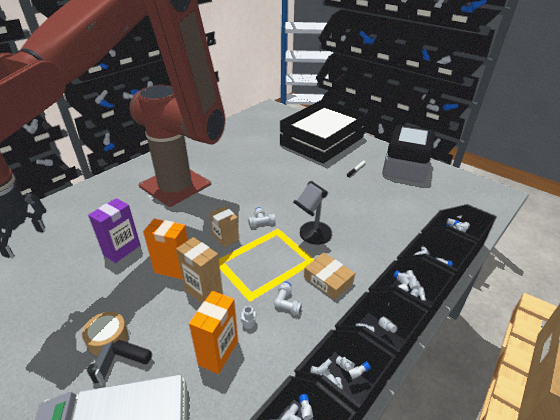

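View pics/side.png

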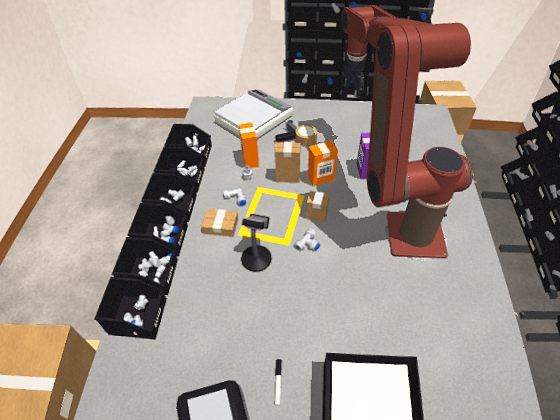

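The kraft tall carton is at scene (199,268) and side (287,162). It stands between two orange decoys at scene (165,248) and (213,330), and the yellow bay is at (265,265). Next I'll measure the tape from its colour and enlarge the carton.

```bash
cat > bay.py <<'E'
from h import *
import pickle
out=[]
for n in('scene','side'):
    im=pickle.load(open(n+'.pkl','rb'))
    hsv=cv2.cvtColor(im['frame'],cv2.COLOR_RGB2HSV)
    m=cv2.inRange(hsv,(25,120,120),(34,255,255))
    # world raster 1px=1mm
    X,Y=np.meshgrid(np.arange(300,900),np.arange(-350,250))
    p=proj(im,np.stack([X,Y,0*X],-1).reshape(-1,3)).astype(np.float32)
    w=cv2.remap(m,p[:,0].reshape(X.shape),p[:,1].reshape(X.shape),cv2.INTER_LINEAR)
    pickle.dump(w,open(n+'_w.pkl','wb'))
    cs,_=cv2.findContours((w>127).astype(np.uint8),cv2.RETR_EXTERNAL,cv2.CHAIN_APPROX_NONE)
    c=max(cs,key=cv2.contourArea); r=cv2.minAreaRect(c); print(n,np.add(r[0],(300,-350)).round(1),np.round(r[1],1),round(r[2],2))
E
python3 bay.py
python3 - <<'E'
from h import *
import pickle
a=pickle.load(open('scene.pkl','rb'))['frame'][215:315,140:270]
b=pickle.load(open('side.pkl','rb'))['frame'][110:210,225:355]
save('crop',np.vstack([cv2.resize(x,None,fx=6,fy=6,interpolation=cv2.INTER_CUBIC)[:] for x in(a,)]))
save('crop2',cv2.resize(b,None,fx=6,fy=6,interpolation=cv2.INTER_CUBIC))
E
```

```text
scene [551.  -68.2] [259.5 202.6] 79.38
side [487.4 -12.3] [237.1 123.9] 51.26
```

View pics/crop.png

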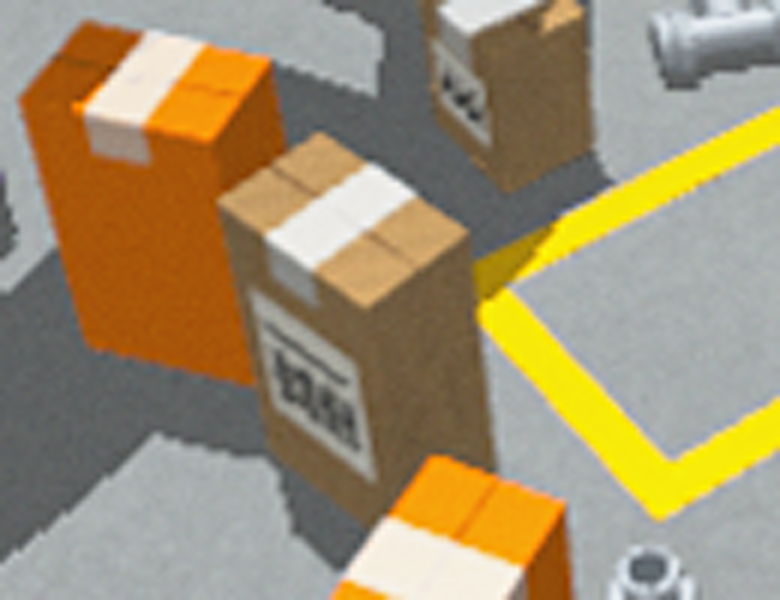

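View pics/crop2.png

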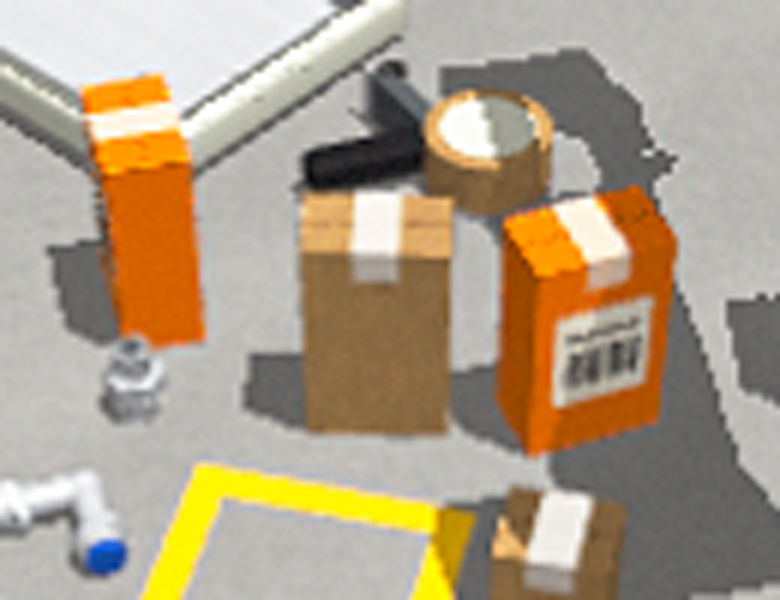

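```bash
cat > fit.py <<'E'
from h import *
import pickle
from scipy.optimize import least_squares, minimize
S=pickle.load(open('scene.pkl','rb'));D=pickle.load(open('side.pkl','rb'))
f=lambda o,P:[(o[0]+(u+.5)/6-.5,o[1]+(v+.5)/6-.5) for u,v in P]
obs=[(S,f((140,215),[(218,203),(368,307),(320,132),(469,233)]),[(-30,50,170),(-30,-50,170),(30,50,170),(30,-50,170)]),
(D,f((225,110),[(302,250),(452,255),(308,432),(447,433),(302,195),(452,198)]),[(30,-50,170),(30,50,170),(30,-50,0),(30,50,0),(-30,-50,170),(-30,50,170)])]
def W(p,P):
    c,s=np.cos(p[2]),np.sin(p[2]);P=np.array(P,float)
    return np.c_[p[0]+c*P[:,0]-s*P[:,1],p[1]+s*P[:,0]+c*P[:,1],P[:,2]]
def res(p,ob=obs): return np.concatenate([(proj(i,W(p,P))-q).ravel() for i,q,P in ob])
for ob in(obs,obs[:1],obs[1:]):
    r=least_squares(res,[450,-200,1.2],args=(ob,),x_scale=[10,10,.1],loss='soft_l1');print('carton',r.x[:2].round(1),np.degrees(r.x[2]).round(2),r.cost, np.abs(res(r.x,ob)).max())
    if ob is obs: car=r.x
X,Y=np.meshgrid(np.arange(-180,181,3.),np.arange(-150,151,3.))
G=np.c_[X.ravel(),Y.ravel(),0*X.ravel()]
ins=(abs(G[:,0])<105)&(abs(G[:,1])<75);tape=~ins&(abs(G[:,0])<129)&(abs(G[:,1])<99)
masks=[]
for i in(S,D):
    hsv=cv2.cvtColor(i['frame'],cv2.COLOR_RGB2HSV)
    m=cv2.inRange(hsv,(25,170,60),(34,255,255)).astype(np.float32)/255
    masks.append((i,m))
def sc(p,ms=masks):
    t=0
    for i,m in ms:
        q=proj(i,W(p,G)).astype(np.float32);v=cv2.remap(m,q[:,0].copy(),q[:,1].copy(),cv2.INTER_LINEAR).ravel()
        t+=v[~tape].sum()-v[tape].sum()
    return t
for ms in(masks,masks[:1],masks[1:]):
    g=np.array([560,-60,car[2]])
    for k in range(3):
        r=minimize(sc,g,args=(ms,),method='Nelder-Mead',options=dict(initial_simplex=[g,g+[25,0,0],g+[0,25,0],g+[0,0,.15]]));g=r.x
    print('bay',g[:2].round(1),np.degrees(g[2]).round(2),r.fun,tape.sum())
    if ms is masks: bay=g
c,s=np.cos(bay[2]),np.sin(bay[2]);d=car[:2]-bay[:2]
print('carton in bay',c*d[0]+s*d[1],-s*d[0]+c*d[1],np.degrees(car[2]-bay[2]))
np.save('bay.npy',bay)
ov=[]
for i,(lo,hi) in((S,((380,90),(100,180))),(D,((0,0),(0,0)))):
    im=i['frame'].copy()
    for hx,hy in((105,75),(129,99)):
        cv2.polylines(im,[proj(i,W(bay,[(hx,hy,0),(hx,-hy,0),(-hx,-hy,0),(-hx,hy,0)])).round().astype(int)],True,(255,0,0),1)
    for h in(0,170): cv2.polylines(im,[proj(i,W(car,[(30,50,h),(30,-50,h),(-30,-50,h),(-30,50,h)])).round().astype(int)],True,(0,0,255),1)
    ov.append(im)
a=cv2.resize(ov[0][180:380,80:360],None,fx=2.8,fy=2.8)[:, :];b=cv2.resize(ov[1][110:260,180:360],None,fx=2.8,fy=2.8)
save('ov',cv2.resize(np.hstack([cv2.resize(ov[0][200:360,140:340],(400,320)),cv2.resize(ov[1][110:270,180:380],(400,320))]),None,fx=1,fy=1))
E
python3 fit.py
python3 - <<'E'
from h import *
o=ctrl.observe();print(o['time'],o['tool_pos'],o['orientation'],o['force'],o['grip_width'])
E
```

```text
carton [ 504.5 -277.3] 91.92 1.9612862427874704 1.008263559113857
carton [ 505.7 -278.1] 91.69 0.3138092540392037 0.46855919603063967
carton [ 503.6 -275.1] 92.17 0.9637318454552382 0.6934191034546018
bay [551.5 -67.4] 79.96 -3156.8603515625 2144
bay [551.5 -68.9] 79.82 -1704.833984375 2144
bay [551.5 -65.9] 79.83 -1503.40234375 2144
carton in bay -214.8373172683694 9.636512820348706 11.965980246371364
1.4 [ 246.1206998  -574.49046482  404.66872577] [-1.79997820e+02  3.73569514e-04  2.31927796e+01] [0.83360983 0.30462515 0.14807493] 85.6319645824843
```

View pics/ov.png

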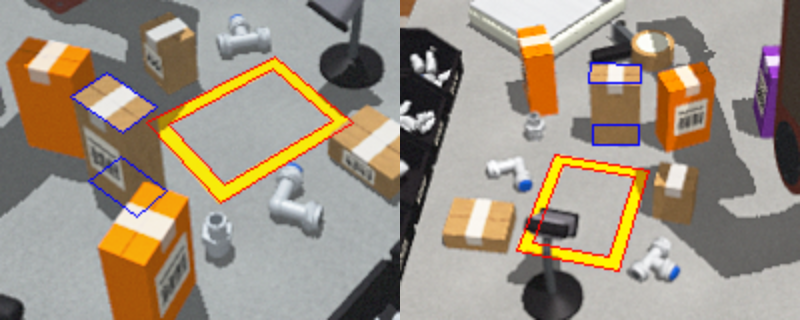

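```bash
cat > plan.py <<'E'
from h import *
from scipy.spatial.transform import Rotation as Ro
bay=np.load('bay.npy');c,s=np.cos(bay[2]),np.sin(bay[2])
def tb(p): d=np.array(p[:2])-bay[:2];return np.array([c*d[0]+s*d[1],-s*d[0]+c*d[1]])
def fb(x,y): return np.array([bay[0]+c*x-s*y,bay[1]+s*x+c*y])
def Rt(tilt):
    w=np.array([s,-c,0]);return Ro.from_rotvec(w*np.radians(tilt))*Ro.from_euler('xyz',[180,0,np.degrees(bay[2])],degrees=True)
def tcp(x,y,z,tilt): # fingertip axis point at bay x,y and height z
    a=Rt(tilt).as_matrix()[:,2];return np.r_[fb(x,y),z]-173*a
def delta(x,y,z,tilt):
    o=ctrl.observe();R0=Ro.from_euler('xyz',o['orientation'],degrees=True)
    return np.r_[(tcp(x,y,z,tilt)-o['tool_pos'])/1000,np.degrees((Rt(tilt)*R0.inv()).as_rotvec())].round(4)
E
python3 - <<'E'
from plan import *
import pickle
D=pickle.load(open('side.pkl','rb'))
for n,q,z in(('or1',(313.8,185.4),0),('or1r',(334.2,179.6),0),('or1l',(308.4,178.7),0),('or2',(244.9,166.7),0),('or2',(258.4,166.6),0),('roll',(305,132),50),('handle',(276,138),20),('adaptor',(247,176),10)):
    p=onz(D,q,z);print(n,p.round(),tb(p).round())
for a in((-310,8,200,40),(-310,8,18,40),(-285,8,18,40)):print(a,tcp(*a).round(),delta(*a))
E
```

```text
or1 [ 391. -233.    0.] [-191.  129.]
or1r [ 306. -273.    0.] [-245.  206.]
or1l [ 415. -272.    0.] [-225.   99.]
or2 [ 696. -331.    0.] [-234. -188.]
or2 [ 637. -335.    0.] [-248. -131.]
roll [ 440. -525.   50.] [-470.   30.]
handle [ 574. -511.   20.] [-433.  -99.]
adaptor [ 677. -263.   10.] [-171. -158.]
(-310, 8, 200, 40) [ 470. -481.  333.] [  0.224    0.0937  -0.0721  32.6093 -25.8719  54.3629]
(-310, 8, 18, 40) [ 470. -481.  151.] [  0.224    0.0937  -0.2541  32.6093 -25.8719  54.3629]
(-285, 8, 18, 40) [ 474. -456.  151.] [  0.2284   0.1184  -0.2541  32.6093 -25.8719  54.3629]
```

>>> jog_arm([
  [0.02, 0.01, 0, 3.3, -2.6, 5.4],
  [0.045, 0.02, 0, 6.5, -5.2, 10.9],
  [0.067, 0.028, -0.01, 9.8, -7.8, 16.3],
  [0.09, 0.037, -0.02, 13, -10.3, 21.7],
  [0.112, 0.047, -0.03, 16.3, -12.9, 27.2],
  [0.134, 0.056, -0.04, 19.6, -15.5, 32.6],
  [0.157, 0.066, -0.05, 22.8, -18.1, 38.1],
  [0.179, 0.075, -0.06, 26.1, -20.7, 43.5],
  [0.2, 0.084, -0.066, 29.3, -23.3, 48.9],
  [0.224, 0.0937, -0.072, 32.61, -25.87, 54.36],
  [0.224, 0.0937, -0.072, 32.61, -25.87, 54.36],
  [0.224, 0.0937, -0.072, 32.61, -25.87, 54.36],
], claw=0.6)

```text
time: 2.4
tool_pos: [471.1, -480.1, 331.0]
orientation: [-179.8, -40.1, 79.9]
force: [-0.2, 0.5, 0.4]
grip_width: 51.2
grasp_force: 0.0
```

Run:
```python
from plan import *
o=ctrl.observe();print(o['time'],o['tool_pos'],o['orientation'],np.round(o['qpos'],1),o['force'],o['grip_width'])
for a in((-310,8,18,40),(-285,8,18,40)):print(delta(*a))
im=ctrl.get_image('side');save('s2',cv2.resize(im['frame'],None,fx=1.4,fy=1.4))
```

```text
2.4 [ 471.12065012 -480.06671366  331.01103096] [-179.84202415  -40.06091625   79.93687234] [-58.2  32.7  73.6  26.2 104.3 -48.6] [-0.21199128  0.52659444  0.44511336] 51.21407615949546
[-0.001  -0.0007 -0.1805 -0.0811 -0.1085 -0.0814]
[ 0.0034  0.0239 -0.1805 -0.0811 -0.1085 -0.0814]
```

View pics/s2.png

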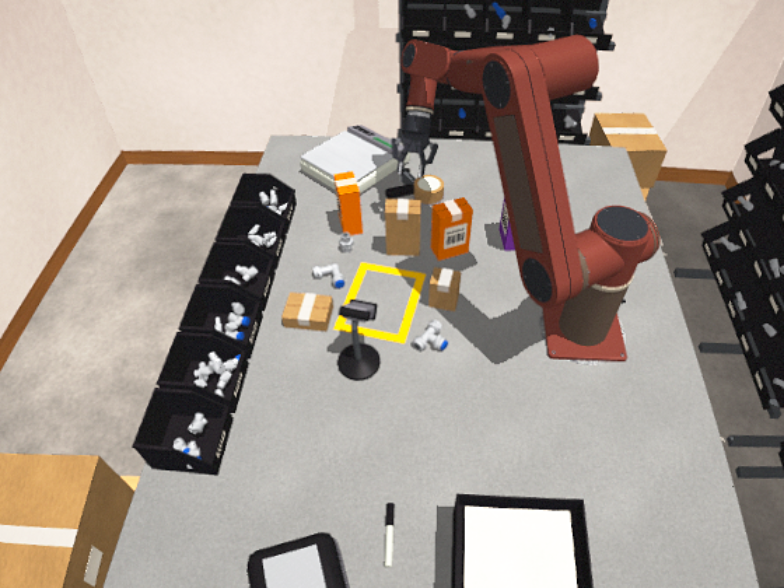

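The gripper at (412,150) is tilted towards the carton and behind it, clear of the tape gun. I'll descend now.

>>> jog_arm([
  [0, 0, -0.02, 0, 0, 0],
  [0, 0, -0.045, 0, 0, 0],
  [0, 0, -0.07, 0, 0, 0],
  [0, 0, -0.095, 0, 0, 0],
  [0, 0, -0.12, 0, 0, 0],
  [0, 0, -0.14, 0, 0, 0],
  [0, 0, -0.16, 0, 0, 0],
  [0, 0, -0.17, 0, 0, 0],
  [0, 0, -0.178, 0, 0, 0],
  [0, 0, -0.18, 0, 0, 0],
  [0, 0, -0.18, 0, 0, 0],
  [0, 0, -0.18, 0, 0, 0],
])

```text
time: 3.45
tool_pos: [470.3, -481.5, 154.2]
orientation: [179.9, -39.9, 80.0]
force: [0.1, 0.3, -0.8]
grip_width: 51.0
grasp_force: 0.0
```

Run:
```python
from plan import *
o=ctrl.observe();print(o['time'],o['tool_pos'],o['orientation'],np.round(o['qpos'],1),o['force'])
for a in((-285,8,18,40),(-225,8,18,40),(-165,1,18,40),(-155.5,0,18,40)):print(delta(*a))
im=ctrl.get_image('scene');a=im['frame']
save('s3',cv2.resize(a[200:350,60:260],None,fx=4,fy=4,interpolation=cv2.INTER_CUBIC))
```

```text
3.45 [ 470.34779727 -481.45846579  154.19999495] [179.89427123 -39.91026307  80.00250732] [-58.3  44.8  76.   25.3  91.  -55.2] [ 0.06679955  0.25522086 -0.76421531]
[ 0.0041  0.0253 -0.0037  0.1025  0.0642  0.0225]
[ 0.0146  0.0844 -0.0037  0.1025  0.0642  0.0225]
[ 0.032   0.1423 -0.0037  0.1025  0.0642  0.0225]
[ 0.0346  0.1515 -0.0037  0.1025  0.0642  0.0225]
```

View pics/s3.png

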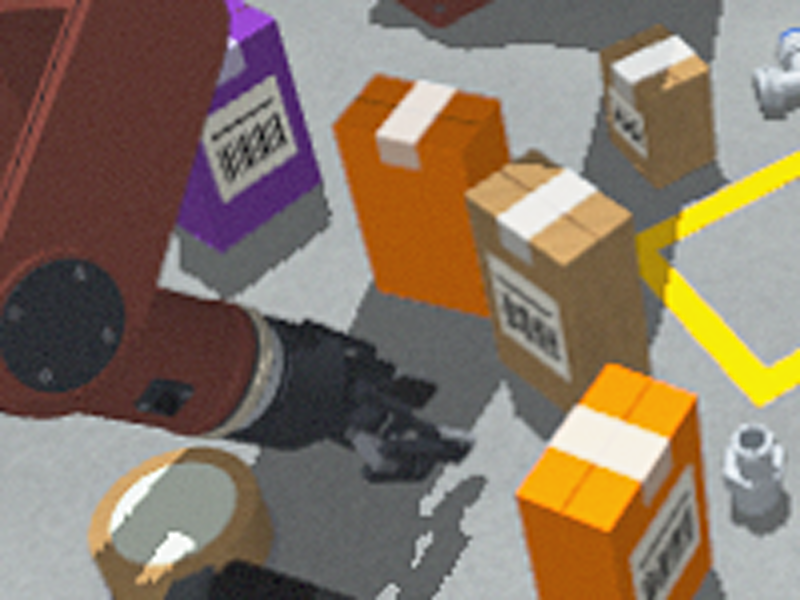

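>>> jog_arm([
  [0.0012, 0.007, -0.002, 0, 0, 0],
  [0.0024, 0.014, -0.003, 0, 0, 0],
  [0.0036, 0.021, -0.003, 0, 0, 0],
  [0.0048, 0.027, -0.003, 0, 0, 0],
  [0.0056, 0.032, -0.003, 0, 0, 0],
  [0.0065, 0.037, -0.003, 0, 0, 0],
  [0.0074, 0.042, -0.003, 0, 0, 0],
  [0.0083, 0.047, -0.003, 0, 0, 0],
  [0.0092, 0.052, -0.003, 0, 0, 0],
  [0.01, 0.057, -0.003, 0, 0, 0],
  [0.0109, 0.062, -0.003, 0, 0, 0],
  [0.0118, 0.067, -0.003, 0, 0, 0],
])

```text
time: 4.5
tool_pos: [481.8, -413.7, 149.8]
orientation: [180.0, -40.0, 79.9]
force: [-1.5, -1.8, 0.7]
grip_width: 51.3
grasp_force: 1.1
```

>>> jog_arm([
  [0.0009, 0.005, 0, 0, 0, 0],
  [0.0018, 0.01, 0, 0, 0, 0],
  [0.0027, 0.015, 0, 0, 0, 0],
  [0.0035, 0.02, 0, 0, 0, 0],
  [0.0044, 0.025, 0, 0, 0, 0],
  [0.0053, 0.03, 0, 0, 0, 0],
  [0.0053, 0.03, 0, 0, 0, 0],
])

```text
time: 5.08
tool_pos: [487.5, -382.6, 149.6]
orientation: [-180.0, -40.1, 80.0]
force: [0.6, 0.1, -0.8]
grip_width: 51.2
grasp_force: 0.0
```

```bash
cat > car.py <<'E'
from plan import *
import pickle
# measure carton pose standing by silhouette fit: kraft+label mask in both views
def show(name):
    o=ctrl.observe();a=Ro.from_euler('xyz',o['orientation'],degrees=True).as_matrix()[:,2]
    tip=np.array(o['tool_pos'])+173*a;print(o['time'],'tip bay',tb(tip).round(1),tip[2].round(1),o['orientation'].round(1) if hasattr(o['orientation'],'round') else o['orientation'],np.round(o['force'],1))
    S=ctrl.get_image('scene');D=ctrl.get_image('side')
    pickle.dump((S,D),open('now.pkl','wb'))
    u=lambda f:cv2.resize(f,None,fx=4,fy=4,interpolation=cv2.INTER_CUBIC)
    save(name,np.hstack([u(S['frame'][195:345,160:260]),u(D['frame'][120:270,240:340])]))
E
python3 -c "
from car import *
show('c1')"
```

```text
5.0833 tip bay [-210.2    8.1] 17.2 [-180.   -40.1   80. ] [ 0.6  0.1 -0.8]
```

View pics/c1.png

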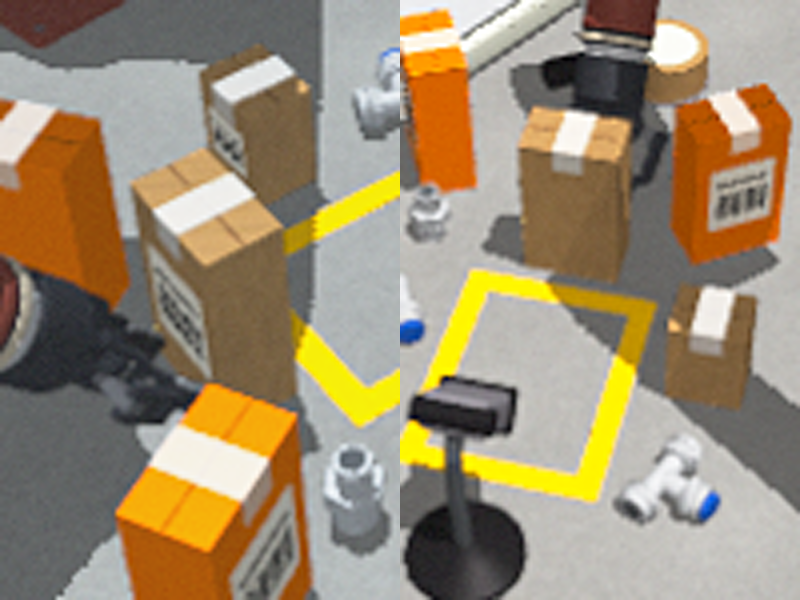

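The carton is standing and has turned square to the bay. I'll fit its pose from the corners: scene top (132,186), (210,263), (205,148), (283,228) in the crop.

```bash
cat > fit2.py <<'E'
from car import *
from scipy.optimize import least_squares
def W(p,P):
    k,q=np.cos(p[2]),np.sin(p[2]);P=np.array(P,float)
    return np.c_[p[0]+k*P[:,0]-q*P[:,1],p[1]+q*P[:,0]+k*P[:,1],P[:,2]]
def fit(a,b,so=(160,195),do=(240,120)):
    S,D=pickle.load(open('now.pkl','rb'))
    f=lambda o,P:np.array([(o[0]+(u+.5)/4-.5,o[1]+(v+.5)/4-.5) for u,v in P])
    obs=[(S,f(so,a),[(-30,50,170),(-30,-50,170),(30,50,170),(30,-50,170)]),
    (D,f(do,b),[(30,-50,170),(30,50,170),(30,-50,0),(30,50,0),(-30,-50,170),(-30,50,170)])]
    for ob in(obs,obs[:1],obs[1:]):
        res=lambda p:np.concatenate([(proj(i,W(p,P))-q).ravel() for i,q,P in ob])
        r=least_squares(res,[500,-220,1.4],x_scale=[10,10,.1],loss='soft_l1')
        print('carton bay',tb(r.x).round(1),'yaw',np.degrees(r.x[2]-bay[2]).round(1),np.abs(res(r.x)).max().round(2))
E
python3 -c "
from fit2 import *
fit([(132,186),(210,263),(205,148),(283,228)],[(120,150),(230,168),(124,262),(219,281),(133,106),(232,112)])
print(delta(-170,3,17,40),delta(-155.5,0,17,40))"
```

```text
carton bay [-175.1    3.6] yaw 1.8 2.83
carton bay [-175.8    0.2] yaw 1.0 1.27
carton bay [-175.     5.7] yaw 3.2 2.48
[ 0.0121  0.0393 -0.0001 -0.0678 -0.0114 -0.0374] [ 0.0176  0.0531 -0.0001 -0.0678 -0.0114 -0.0374]
```

>>> jog_arm([
  [0.001, 0.003, 0, 0, 0, 0],
  [0.002, 0.008, 0, 0, 0, 0],
  [0.003, 0.013, 0, 0, 0, 0],
  [0.0044, 0.018, 0, 0, 0, 0],
  [0.0055, 0.023, 0, 0, 0, 0],
  [0.0067, 0.028, 0, 0, 0, 0],
  [0.008, 0.033, 0, 0, 0, 0],
  [0.0092, 0.038, 0, 0, 0, 0],
  [0.0103, 0.043, 0, 0, 0, 0],
  [0.0115, 0.048, 0, 0, 0, 0],
  [0.0125, 0.052, 0, 0, 0, 0],
  [0.013, 0.054, 0, 0, 0, 0],
])

```text
time: 6.18
tool_pos: [500.4, -329.0, 149.6]
orientation: [-180.0, -40.0, 80.0]
force: [-0.5, -3.0, 0.2]
grip_width: 51.2
grasp_force: 1.5
```

>>> jog_arm([
  [0.0005, 0.002, 0, 0, 0, 0],
  [0.0005, 0.002, 0, 0, 0, 0],
  [0.0005, 0.002, 0, 0, 0, 0],
])

```text
time: 6.43
tool_pos: [500.8, -327.4, 149.6]
orientation: [-180.0, -40.1, 80.0]
force: [-0.4, 0.7, 1.0]
grip_width: 51.3
grasp_force: 0.0
```

```bash
python3 -c "
from car import *
show('c2')"
```

```text
6.4333 tip bay [-153.5    4.6] 17.2 [-180.   -40.1   80. ] [-0.4  0.7  1. ]
```

View pics/c2.png

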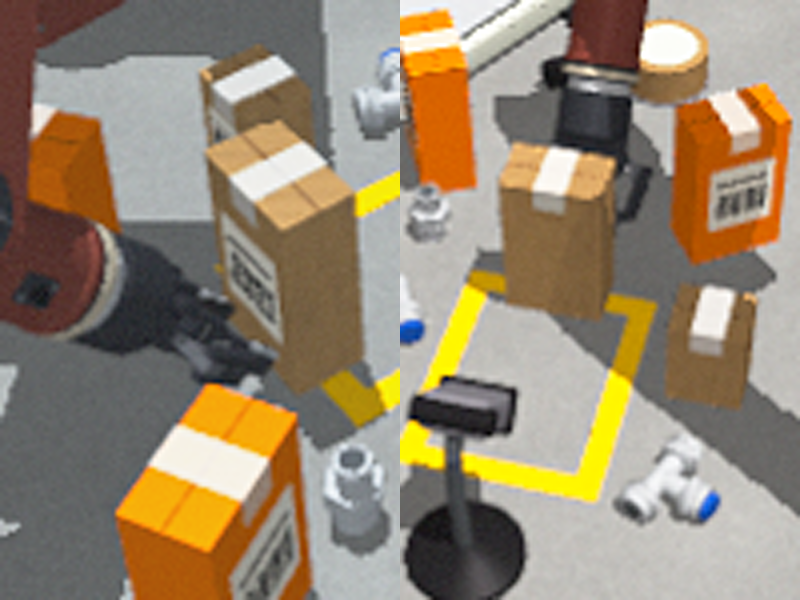

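```bash
python3 -c "
from fit2 import *
fit([(207,155),(287,230),(278,120),(356,190)],[(100,190),(211,208),(107,302),(203,318),(113,143),(215,155)])"
```

```text
carton bay [-118.3   -0. ] yaw 1.9 2.62
carton bay [-119.    -3.3] yaw 1.3 1.11
carton bay [-116.9    2.3] yaw 3.5 2.49
```

>>> jog_arm([
  [-0.003, -0.02, 0, 0, 0, 0],
  [-0.005, -0.04, 0, 0, 0, 0],
  [-0.003, -0.04, 0.01, 0, 0, 0],
  [-0.003, -0.04, 0.03, 0, 0, 0],
  [-0.003, -0.04, 0.06, 0, 0, 0],
  [-0.003, -0.04, 0.09, 0, 0, 0],
  [-0.003, -0.04, 0.11, 0, 0, 0],
  [-0.003, -0.04, 0.121, 0, 0, 0],
  [-0.003, -0.04, 0.121, 0, 0, 0],
  [-0.003, -0.04, 0.121, 0, 0, 0],
])

```text
time: 7.37
tool_pos: [497.7, -367.5, 270.6]
orientation: [180.0, -40.0, 80.0]
force: [0.5, -0.6, -1.0]
grip_width: 51.6
grasp_force: 0.0
```

```bash
python3 -c "
from car import *
show('c3');print(delta(-160,0,138,40),delta(-95,0,138,40),np.round(ctrl.observe()['qpos'],1))"
```

```text
7.3667 tip bay [-193.7    0.5] 138.0 [180. -40.  80.] [ 0.5 -0.6 -1. ]
[ 0.0069  0.0327  0.0017 -0.1185 -0.1173 -0.0036] [ 0.0182  0.0967  0.0017 -0.1185 -0.1173 -0.0036] [-51.1  28.1  87.3  29.   93.1 -46.9]
```

View pics/c3.png

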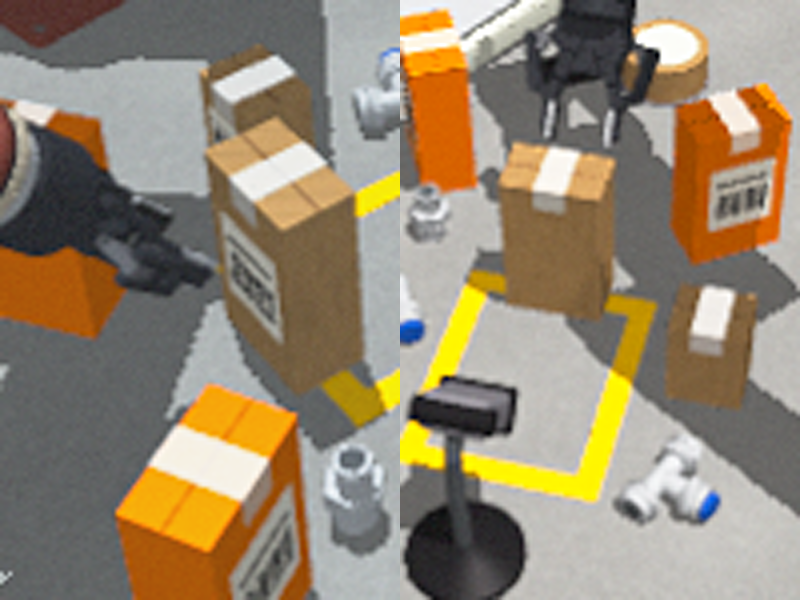

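The carton stands across the front tape and the fingers are level with its top. Now the tipping push.

>>> jog_arm([
  [0.0017, 0.01, 0, 0, 0, 0],
  [0.0035, 0.02, 0, 0, 0, 0],
  [0.005, 0.028, 0, 0, 0, 0],
  [0.006, 0.033, 0, 0, 0, 0],
  [0.0065, 0.037, 0, 0, 0, 0],
  [0.007, 0.041, 0, 0, 0, 0],
  [0.008, 0.045, 0, 0, 0, 0],
  [0.0085, 0.048, 0, 0, 0, 0],
  [0.009, 0.052, 0, 0, 0, 0],
  [0.01, 0.056, 0, 0, 0, 0],
  [0.0105, 0.06, 0, 0, 0, 0],
  [0.0115, 0.064, 0, 0, 0, 0],
])

```text
time: 8.47
tool_pos: [509.2, -303.5, 270.7]
orientation: [-180.0, -40.0, 79.9]
force: [-1.2, -1.6, 0.1]
grip_width: 51.3
grasp_force: 0.4
```

>>> jog_arm([
  [0.0007, 0.004, 0, 0, 0, 0],
  [0.0014, 0.008, 0, 0, 0, 0],
  [0.0021, 0.012, 0, 0, 0, 0],
  [0.0028, 0.016, 0, 0, 0, 0],
  [0.0035, 0.02, 0, 0, 0, 0],
  [0.0042, 0.024, 0, 0, 0, 0],
  [0.005, 0.028, 0, 0, 0, 0],
  [0.0056, 0.032, 0, 0, 0, 0],
  [0.006, 0.034, 0, 0, 0, 0],
  [0.006, 0.034, 0, 0, 0, 0],
  [0.006, 0.034, 0, 0, 0, 0],
])

```text
time: 9.38
tool_pos: [515.3, -269.7, 270.7]
orientation: [180.0, -40.0, 80.0]
force: [0.5, -0.6, -0.4]
grip_width: 51.2
grasp_force: 0.0
```

Run:
```python
from car import *
show('c4')
S,D=pickle.load(open('now.pkl','rb'))
# compare frames: points of lying label face predicted and network detections
for im,n in((S,'scene'),(D,'side')):
    for l in('tall_carton','label_foot_left','label_foot_right','label_top_left','label_top_right'):
        for r in ctrl.search_frame(l,im)[:4]:
            p=onz(im,r['at'],60);b=tb(p)
            if abs(b[0])<160 and abs(b[1])<120: print(n,l,np.round(r['at']),round(r['p'],2),'bay@z60',b.round())
```

```text
9.3833 tip bay [-94.3   0.3] 138.2 [180. -40.  80.] [ 0.5 -0.6 -0.4]
scene tall_carton [262. 256.] 0.76 bay@z60 [-30. -26.]
scene label_foot_left [263. 250.] 0.65 bay@z60 [-11.  -6.]
scene label_top_left [261. 254.] 0.78 bay@z60 [-25. -15.]
scene label_top_right [262. 253.] 0.78 bay@z60 [-21. -15.]
side tall_carton [274. 206.] 0.93 bay@z60 [11. 14.]
side label_foot_left [277. 206.] 0.95 bay@z60 [ 8. 23.]
side label_foot_right [273. 208.] 0.73 bay@z60 [20. 11.]
side label_top_left [271. 207.] 0.95 bay@z60 [16.  3.]
side label_top_right [272. 208.] 0.78 bay@z60 [22. 10.]
```

>>> jog_arm([
  [-0.003, -0.02, 0.02, 0, 0, 0],
  [-0.008, -0.05, 0.05, 0, 0, 0],
  [-0.015, -0.08, 0.08, 0, 0, 0],
  [-0.02, -0.11, 0.1, 0, 0, 0],
  [-0.02, -0.12, 0.11, 0, 0, 0],
  [-0.02, -0.12, 0.11, 0, 0, 0],
])

```text
time: 10.48
tool_pos: [495.0, -392.9, 384.2]
orientation: [179.6, -39.7, 80.0]
force: [0.6, -0.0, 0.9]
grip_width: 50.8
grasp_force: 0.0
```

Run:
```python
from car import *
from fit2 import W
from scipy.optimize import minimize
show('c5')
S,D=pickle.load(open('now.pkl','rb'));S0=pickle.load(open('scene.pkl','rb'));D0=pickle.load(open('side.pkl','rb'))
# lying box: x 0..170 from foot edge, y +-50, z 0..60 ; silhouette = hull; kraft/white mask
B=np.array([(x,y,z) for x in(-85,85) for y in(-50,50) for z in(0,60)])
ms=[]
for im in(S,D):
    h=cv2.cvtColor(im['frame'],cv2.COLOR_RGB2HSV)
    k=cv2.inRange(h,(8,60,40),(22,200,255))
    n,lab,st,ce=cv2.connectedComponentsWithStats(k)
    q=proj(im,[np.r_[fb(0,0),60]])[0]
    j=[i for i in range(1,n) if st[i,4]>60 and np.hypot(*(ce[i]-q))<45]
    m=np.isin(lab,j).astype(np.uint8);pts=np.argwhere(m)[:,::-1].astype(np.int32)
    print(len(j),[(st[i].tolist()) for i in j]);ms.append((im,m))
def cost(p,mm=None):
    t=0
    for im,m in(mm or ms):
        hull=cv2.convexHull(proj(im,W(p,B)).astype(np.float32))
        a=np.zeros(m.shape,np.uint8);cv2.fillConvexPoly(a,(hull*16).round().astype(np.int32),1,shift=4)
        full=np.zeros_like(a);cv2.drawContours(full,[cv2.convexHull(np.argwhere(m)[:,::-1].astype(np.int32))],-1,1,-1)
        t+=(a!=full).sum()
    return t
for mm in(ms,ms[:1],ms[1:]):
    g=np.r_[fb(-3,0),bay[2]]
    for d in(12,6,4):
        r=minimize(cost,g,args=(mm,),method='Nelder-Mead',options=dict(initial_simplex=[g,g+[d,0,0],g+[0,d,0],g+[0,0,d/60]]));g=r.x
    print('lying centre bay',tb(g).round(1),'yaw',np.degrees(g[2]-bay[2]).round(1),r.fun)
    print('corners',[tb(w).round() .tolist() for w in W(g,[(-85,-50,60),(-85,50,60),(85,-50,60),(85,50,60)])])
# bystander check
for im,im0,n in((S,S0,'scene'),(D,D0,'side')):
    for l in('short_carton','flat_carton','elbow','tee','adaptor','tape_gun','marker'):
        r=ctrl.search_frame(l,im)[:1];print(n,l,[np.round(x['at']).tolist() for x in r])
```

```text
10.4833 tip bay [-219.7   -2.1] 251.2 [179.6 -39.7  80. ] [ 0.6 -0.   0.9]
2 [[212, 214, 27, 33, 533], [233, 228, 67, 55, 1585]]
1 [[252, 187, 38, 47, 682]]
lying centre bay [0.4 0.5] yaw 0.8 1577.0
corners [[-84.0, -51.0], [-85.0, 49.0], [86.0, -48.0], [85.0, 52.0]]
lying centre bay [1.8 3.2] yaw -0.5 1385.0
corners [[-84.0, -46.0], [-83.0, 54.0], [86.0, -48.0], [87.0, 52.0]]
lying centre bay [ 1.8 -0.9] yaw 1.0 175.0
corners [[-82.0, -52.0], [-84.0, 48.0], [88.0, -49.0], [86.0, 51.0]]
scene short_carton [[223.0, 226.0]]
scene flat_carton [[330.0, 274.0]]
scene elbow [[289.0, 304.0]]
scene tee [[260.0, 219.0]]
scene adaptor [[246.0, 315.0]]
scene tape_gun []
scene marker [[356.0, 168.0]]
side short_carton []
side flat_carton [[218.0, 222.0]]
side elbow [[236.0, 195.0]]
side tee [[307.0, 241.0]]
side adaptor []
side tape_gun [[300.0, 134.0]]
side marker [[280.0, 379.0]]
```

```bash
python3 -c "
from rig import ctrl
print(ctrl.sign_off())"
```

```text
the job is handed in; nothing more can be done
None
```

The job is handed in: the tall carton slid upright to the front tape and tipped over in one fall. By image fit it lies flat, centred within about 4 mm of the bay's centre, with all corners at least 20 mm inside the tape. The other things I could re-detect had not moved, and the robot is clear. I checked the landing only by that fit, with no picture left to view it, and the verdict was not shown.

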